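Seat the sharpening stone and close its clamp

ROBOT

A 6-joint arm with a two-finger parallel gripper is mounted at the origin on a cart in front of the work surface, level with it; the furniture and walls round the work are solid. World frame = base frame: x ahead of the robot, y to its left, z up, the work surface at z = 0. Lengths are in mm, angles in rad, forces in N, time in s.
With the tool pointing down it reaches from about 300 to 775 mm from the base axis. Payload 14.6 kg.
Tool frame: the origin (TCP) lies at the centre of the arm's flange, where the gripper is bolted on; the fingertips stand 199 mm ahead of it and the grasp point (between the pads) lies 180 mm ahead of it; z points along the fingers, y is the line along which they close (so a half turn about z gives the same grasp; the last joint's range is limited). The gripper opens to 94 mm and grips with 3 to 60 N. Pads are 16 mm wide; open, the fingers measure 119 mm over their backs; the gripper's body (75 mm by 177 mm) begins 78 mm behind the grasp point.
Start: joints at [1.048, 0.3, 1.521, -0, 1.321, -0.067], TCP at [242.096, 493.842, 404.646] pointing down, gripper open.
Joint ranges: [-3.03, 3.03], [-0.79, 2.21], [0.23, 2.52], [-1.04, 4.18], [0, 3.07], [-2.55, 2.55]. Speed limits (rad/s): [2.22, 2.22, 2.57, 3.14, 3.14, 3.14].

INTERFACE

Orientations are given as [roll, pitch, yaw] about the fixed x, y, z axes, in that order (R = Rz(yaw) Ry(pitch) Rx(roll)).
In Python, from cell import manip, optics, workorder gives the robot as it stands.
- The arm moves only by the tool step_arm, never from a script. Its argument "increments" is a list that holds one entry, the list of rows, each a list of 7 numbers: the turn, a rotation vector about the tool's x, y, z as a fraction of full scale, then the shift along the tool's x, y, z as a fraction of full scale, then the closure, from -1 (fully open) to 1 (shut). In form: [[[wx, wy, wz, tx, ty, tz, fingers], ...]]. A call has 1 to 5 rows; each row shifts and turns the commanded pose from where the row before left it, along the tool's axes as they then stand; what a row does not reach is not made up. Full scale, the value 1, is 40 mm for a shift and 45 degrees for a turn. A row lasts 1/10 s, in which the tool goes at most 50 mm and 8.59 degrees, less where a joint would pass 70% of its speed; a pose out of reach is approached as far as the arm can. A call with a number of a shift or a turn outside -1 to 1 is refused whole. A call with a gripper value outside its range is refused whole. The fingers move at their own pace and stop on an object; "newtons" is the grip in N (left out, the last holds). Time passes only in rows, so rows that do not move let the fingers close. It gives the time, the measured TCP pose, the force, the opening and the grip force at its end, in the units of the state.
- manip.read_state(): the state, without advancing time (a new reading comes with each control period).
- optics.camera(name): name is "side" or "top" or "wrist"; returns a dict with "frame" (420x560x3 uint8, red, green, blue), "range_z" (420x560 float32, mm along the optical axis (not along the pixel's ray), 0 where there is no reading), "mtx" (3x3 intrinsics, pixels), "cam_to_world" (4x4, takes a point from camera to world coordinates). Camera axes: x right, y down, z forward; pixel columns grow to the right and rows downward; lengths in mm; the calibration is good to about 2 mm. A picture is of the moment at which its call begins.
- workorder.sign_off(): hands the job in; it is judged then, once.
The state is a dict: "clock": time; "joints": joint angles; "qd": joint speeds; "effort": joint torques, N m; "eef_pos": TCP position; "eef_rot": TCP orientation; "wrist_force": force on the tool from outside, world axes, zero at the start; "moment": the same for the moment, N m; "finger_gap": finger opening in mm; "finger_force": force on a finger pad.
Only numpy, scipy, OpenCV 4.12 (cv2) and the standard library are available. Lean on these libraries where they do the work, as an engineer would, in place of code of your own. Each camera call takes 0.05 s, during which the arm holds its last target. There are 200 camera calls.

TASK

Lay the sharpening stone into the stone holder, between its corner guides, and let go of it. With the clamp still open, press down on top of the stone with the fingertips, first on the end nearer the robot and then on the far end, until that end gives no more and holds still for a moment under a firm push of about 18 N (never over 30 N), so that you have felt it sit on its firm seat. Only then swing the hinged clamp over the stone until it is fully closed, without using the clamp to force the stone down, and leave the other things where they stand.

Things in the scene. Friction and masses are not known exactly. Their poses are not given: they have to be found in the camera images.
- stone: Loose two-layer sharpening stone (grey below, cream above), a plain block 170 x 50 x 28 mm (x, y, z), about 0.45 kg (0.36 to 0.56). Origin: centre of its underside; x along its length, z up. It starts lying flat on the worktop. It may be laid in either way round, grey side down.
- stone_end_a (a point): Middle of the lower edge of the stone's -x end (85 mm from the centre, at the underside).
- stone_end_b (a point): Middle of the lower edge of the stone's +x end (85 mm from the centre, at the underside).
- holder: Fixed stone holder: dark steel base 216 x 116 mm, its top 14 mm above the origin, with steel guides up to 46 mm. Origin: centre of its underside; +x the long way, away from the robot; +y left; z up. The hinge is on its right (-y) side; on the left two clamp rests stand 54.5 mm high at x = -36 and +36, y = 47 mm.
- cradle (a point): Middle of the base's top, 14 mm over the holder's origin. The stone lies here lengthwise along x, centred, between end guides (inner faces x = -87 and +87 mm) and side guides (inner faces y = -27 and +27 mm, at 58 to 88 mm from the middle): 2 mm clear all round. Its sides are open for fingers from x = -26 to +26 mm. Unseated, the stone's top is at most 64 mm over the holder's origin, seated 46 to 54.5.
- near_press (a point): Point on the base's top under the place to press the near end, 58 mm from the middle. A grey lift-out pad is there: a stiff slide without spring that starts at 25 to 35 mm over the holder's origin (unknown, the ends differ), carries the stone, slides down under some 8 N and stays. Just outside it is a firm seat, 18 to 26.5 mm high (unknown, the ends differ).
- far_press (a point): The same for the far end, 58 mm beyond the middle. As pad and seat heights are unknown, a height does not tell whether the stone is home: pushed with more than 12 N the end sinks while it rides on the pad, but stands still once on the firm rubber-topped seat, which yields only 1 mm per 15 N.
- clamp (a joint): Angle of the hinged clamp in rad: 0 closed (arms level over the stone), grows as it opens, starts at 1.95 to 2.25 (leaning back to the right, past upright), at most 2.4. The hinge is stiff: it stays where left and moves under about 2 N at the rod. Closed, the arms' undersides are 55.5 mm over the holder's origin, clear of a seated stone; one that stands too high blocks them.
- clamp_hinge (a point): Point on the clamp's hinge axis, midway between its arms: at x = 0, y = -48, z = 58 mm in the holder's frame. The axis runs along the holder's x.
- clamp_rod (a point): Centre of the clamp's black grip rod, 105 mm from the hinge, 12 mm thick and 80 mm long along the holder's x, joining the ends of the clamp's two flat arms (8 mm wide, 5 mm thick, at x = -36 and +36 mm). Closed, it lies at y = +57, z = 58 mm of the holder; open, high on the right. Push it over from behind, then down from above.
- salt_shaker: Bystander: glass salt shaker with grey top, 44 mm across, 90 mm tall; origin under its centre.
- lemon: Bystander: lemon, 71 x 53 x 51 mm; origin under its centre.
- brown_cup: Bystander: brown cup, 96 mm across, 80 mm tall; origin under its centre.
- soap_pump: Bystander: soap dispenser, 62 x 64 x 190 mm; origin under its centre.

How it is judged:
By the outcome, as a careful person would: the job done as asked, in the order asked, and still so for the second after the job is handed in, with the robot touching nothing.
It also fails if it takes over 67 s, if anything falls off the work surface, if the arm or the gripper's body presses on something with over 40 N, if the wrist force passes 120 N, or if a joint passes its speed limit or range.

## Working session

There is one attempt and no reset: what is moved stays moved. The work goes in short steps, Python scripts to look and compute and a tool call to move; the robot and the scene stay as the last step left them, time stands still between calls to the robot, and variables do not carry over. Pictures are saved under pics/ and viewed, at most 10 in all, crops included, and the job is handed in when it is done.

Besides the shell and the picture viewer there is one more tool, called after "Emit:" by a JSON object that holds its "op" and its "data". step_arm: Moves the arm, as the interface text tells. Its arguments: {"type":"object","properties":{"increments":{"type":"array","items":{"type":"array","items":{"type":"array","items":{"type":"number"}}}},"newtons":{"type":"number"}},"required":["increments"]}

```bash
ls; mkdir -p pics; cat > h.py <<'E'
import numpy as np, cv2
from cell import manip, optics, workorder
from scipy.spatial.transform import Rotation as R
def snap(n):
    c=optics.camera(n); np.savez('pics/%s.npz'%n,**c); return c
def load(n): return dict(np.load('pics/%s.npz'%n))
def cloud(c):
    z=c['range_z']; v,u=np.mgrid[:z.shape[0],:z.shape[1]]
    K=c['mtx']; P=np.stack([(u-K[0,2])*z/K[0,0],(v-K[1,2])*z/K[1,1],z,np.ones_like(z)],-1)
    P=(P@c['cam_to_world'].T)[...,:3]; P[z==0]=np.nan; return P
def save(c,name): cv2.imwrite('pics/'+name,c['frame'][...,::-1])
E
python3 - <<'E'
from h import *
print(manip.read_state())
ims=[]
for n in ['top','side']:
    c=snap(n); save(c,n+'0.png'); print(n,c['cam_to_world'].round(3).tolist(),c['mtx'].tolist())
E
```

```text
pics
{'clock': 0.0, 'joints': array([ 1.04838471e+00,  3.00489849e-01,  1.52157783e+00, -5.48714959e-05,
        1.32068837e+00, -6.66271445e-02]), 'qd': array([-2.43911651e-03,  1.43078904e-03, -3.81782501e-04, -4.97469113e-04,
       -3.86080865e-04, -2.09049348e-05]), 'effort': array([-9.36757569e-04, -5.31808090e+01, -3.52743566e+01,  7.07876240e-02,
        2.44035391e-02, -1.32166692e-04]), 'eef_pos': array([242.09721979, 493.81995648, 404.07728366]), 'eef_rot': array([-3.14042829e+00, -2.44263158e-05,  2.68582178e+00]), 'wrist_force': array([-0.27092904, -0.02732828,  0.02269885]), 'moment': array([ 0.00556867,  0.02454421, -0.04546281]), 'finger_force': 0.0, 'finger_gap': 93.98274309810655}
top [[-0.002, -0.985, 0.173, 331.587], [-1.0, 0.002, -0.001, 2.45], [0.0, -0.173, -0.985, 1128.783], [0.0, 0.0, 0.0, 1.0]] [[387.55096074780863, 0.0, 280.0673658080869], [0.0, 387.55096074780863, 215.47099091713514], [0.0, 0.0, 1.0]]
side [[-0.988, -0.039, 0.152, 309.225], [-0.155, 0.396, -0.905, 1239.147], [-0.024, -0.918, -0.397, 621.278], [0.0, 0.0, 0.0, 1.0]] [[465.6846197714466, 0.0, 275.9808073805872], [0.0, 465.6846197714466, 209.90482062073994], [0.0, 0.0, 1.0]]
```

View pics/top0.png

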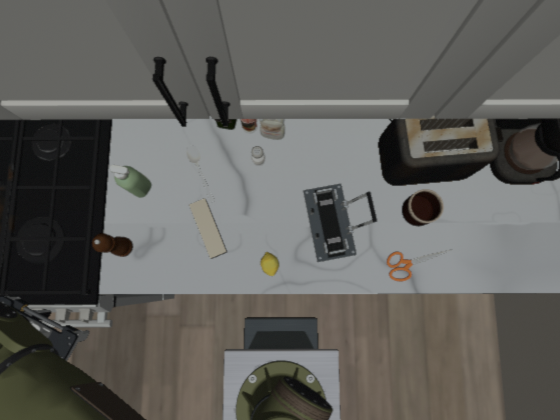

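View pics/side0.png

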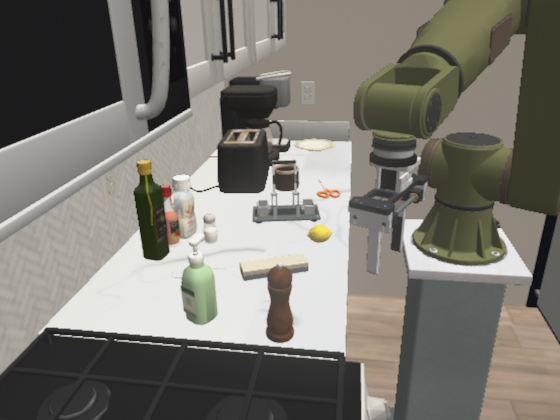

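The top view shows the stone at about (208,228), the holder at about (330,222) with its clamp leaning right (rod near (371,207)), the lemon at (270,264) and the shaker at (258,155). The side view shows the same layout, with the clamp near upright.

```bash
python3 - <<'E'
from h import *
c=load('top'); P=cloud(c)
def box(u0,u1,v0,v1,z0,z1):
    Q=P[v0:v1,u0:u1].reshape(-1,3); Q=Q[(Q[:,2]>z0)&(Q[:,2]<z1)]
    r=cv2.minAreaRect(Q[:,:2].astype(np.float32)); print(len(Q),Q.mean(0).round(1),np.median(Q[:,2]).round(1),r); return Q
print('table',np.nanmedian(P[230:250,440:480,2]), np.nanmedian(P[170:190,280:300,2]))
box(180,235,190,265,18,45)       # stone
box(298,360,175,270,6,60)      # holder
Q=box(340,385,185,240,75,200)   # rod
box(245,270,140,170,15,150);box(255,285,250,280,10,100)
print(Q[Q[:,2]>np.percentile(Q[:,2],70)].mean(0))
img=c['frame'][165:285,170:390,::-1]; cv2.imwrite('pics/crop.png',cv2.resize(img,None,fx=3.6,fy=3.6,interpolation=cv2.INTER_CUBIC))
E
```

```text
table -0.9159210750581224 -1.3202531652106018
1031 [489.2 209.5  26.7] 26.7 ((490.3575744628906, 210.48574829101562), (169.69186401367188, 50.64313507080078), 22.786663055419922)
2872 [ 506.1 -141.8   17.2] 13.6 ((513.2368774414062, -166.28343200683594), (215.7373504638672, 164.455322265625), 10.314912796020508)
264 [ 523.1 -223.8  136.4] 152.8 ((522.62646484375, -216.99951171875), (79.69853210449219, 44.57011413574219), 10.017330169677734)
217 [693.2  64.6  65.4] 75.4 ((697.0528564453125, 65.27887725830078), (36.01057434082031, 39.04119873046875), 40.79840850830078)
335 [386.1  30.6  41. ] 42.2 ((386.5835266113281, 31.59749984741211), (56.37030029296875, 56.46952438354492), 58.424468994140625)
[ 526.16662541 -233.00876328  157.97013635]
```

View pics/crop.png

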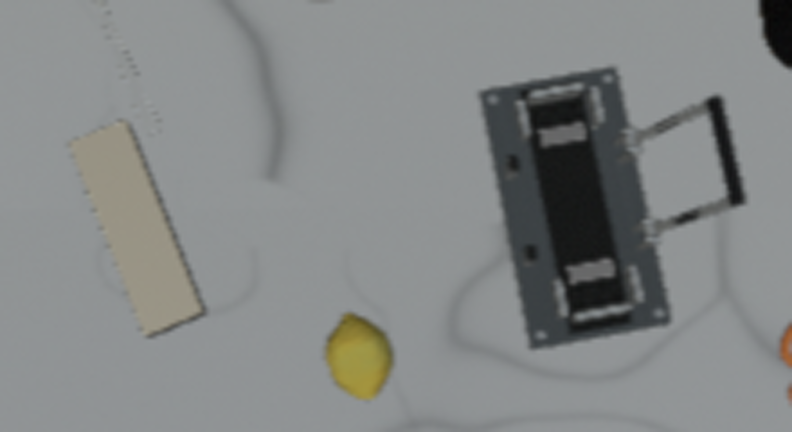

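```bash
cat >> h.py <<'E'
def pix2w(c,u,v,z):
    K=c['mtx'];T=c['cam_to_world'];d=T[:3,:3]@np.array([(u-K[0,2])/K[0,0],(v-K[1,2])/K[1,1],1]);o=T[:3,3]
    return o+d*(z-o[2])/d[2]
E
python3 - <<'E'
from h import *
c=load('top'); P=cloud(c)
Q=P[175:270,298:360].reshape(-1,3); Q=Q[(Q[:,2]>8)&(Q[:,2]<18)]
print(cv2.minAreaRect(Q[:,:2].astype(np.float32)))
W=[pix2w(c,(u+.5)/3.6-.5+170,(v+.5)/3.6-.5+165,14) for u,v in [(481,93),(615,68),(669,322),(532,348)]]
W=np.array(W);print(W.round(1),W.mean(0)); e=(W[0]+W[1]-W[2]-W[3]); print(np.degrees(np.arctan2(e[1],e[0])),np.linalg.norm(W[0]-W[1]),np.linalg.norm(W[1]-W[2]))
S=np.array([pix2w(c,(u+.5)/3.6-.5+170,(v+.5)/3.6-.5+165,28) for u,v in [(69,144),(126,120),(205,312),(149,336)]])
print(S.round(1),S.mean(0)); e=(S[0]+S[1]-S[2]-S[3]); print(np.degrees(np.arctan2(e[1],e[0])),np.linalg.norm(S[0]-S[1]),np.linalg.norm(S[1]-S[2]))
h=W.mean(0)[:2];a=np.radians(10.3);Rm=np.array([[np.cos(a),np.sin(a)],[-np.sin(a),np.cos(a)]])
Q=P[180:240,335:390].reshape(-1,3); Q=Q[Q[:,2]>60]; L=(Q[:,:2]-h)@Rm.T
k=abs(L[:,0])<25; print('rod',np.c_[L[k],Q[k,2]].round(0).tolist()[::6])
c=snap('wrist');save(c,'w0.png');s=manip.read_state();print(s['eef_pos'])
T=np.eye(4);T[:3,:3]=R.from_euler('xyz',s['eef_rot']).as_matrix();T[:3,3]=s['eef_pos'];print((np.linalg.inv(T)@c['cam_to_world']).round(3))
E
```

```text
((508.9410705566406, -142.64854431152344), (215.75160217285156, 116.31526184082031), 10.34502124786377)
[[ 601.9  -67.    14. ]
 [ 622.9 -177.6   14. ]
 [ 414.2 -214.6   14. ]
 [ 393.8 -105.    14. ]] [ 508.17630269 -141.02808453   14.        ]
10.194438058943959 112.52945610103914 211.9625300258432
[[557.  266.   28. ]
 [576.7 220.8  28. ]
 [421.7 153.6  28. ]
 [403.  197.2  28. ]] [489.6131129  209.40438589  28.        ]
23.74400964508317 49.34625361216574 168.92603014962972
rod [[25.0, -97.0, 157.0], [21.0, -88.0, 157.0], [18.0, -90.0, 157.0], [15.0, -91.0, 159.0], [12.0, -98.0, 153.0], [8.0, -98.0, 158.0], [6.0, -89.0, 151.0], [2.0, -92.0, 155.0], [-2.0, -96.0, 157.0], [-5.0, -98.0, 156.0], [-8.0, -90.0, 155.0], [-13.0, -93.0, 161.0], [-15.0, -95.0, 158.0], [-18.0, -98.0, 156.0], [-21.0, -89.0, 155.0], [-24.0, -91.0, 156.0]]
[242.08299386 493.83631831 404.24581293]
[[ 2.0000e-03 -9.7300e-01 -2.3100e-01  6.5779e+01]
 [ 1.0000e+00  2.0000e-03 -1.0000e-03 -6.1400e-01]
 [ 1.0000e-03 -2.3100e-01  9.7300e-01  2.0004e+01]
 [ 0.0000e+00  0.0000e+00  0.0000e+00  1.0000e+00]]
```

```bash
cat >> h.py <<'E'
HP=np.array([508.6,-141.8]); HY=np.radians(10.25)
def hw(x,y): return HP+np.array([np.cos(HY)*x-np.sin(HY)*y,np.sin(HY)*x+np.cos(HY)*y])
def plan(xy,tipz,yaw,s=None):
    "rows: turn first, then shift, in fractions"
    s=s or manip.read_state(); p=s['eef_pos']; y0=s['eef_rot'][2]
    dy=(yaw-y0+np.pi)%(2*np.pi)-np.pi
    d=np.array([xy[0]-p[0],xy[1]-p[1],tipz+199-p[2]])
    t=np.array([d[0]*np.cos(yaw)+d[1]*np.sin(yaw),d[0]*np.sin(yaw)-d[1]*np.cos(yaw),-d[2]])
    print('turn wz total',(-np.degrees(dy)/45).round(3),'shift total',(t/40).round(3),'tip',p[:2].round(1),(p[2]-199).round(1),'force',s['wrist_force'].round(1),'rpy',np.degrees(s['eef_rot']).round(2),'t',s['clock'])
E
python3 -c "
from h import *
plan(hw(0,-40),205,np.radians(190.25))"
```

```text
turn wz total -0.808 shift total [-3.7290e+00 -1.7823e+01  6.0000e-03] tip [242.1 493.8] 205.2 force [-0.6 -0.3  0.3] rpy [-179.95   -0.    153.89] t 0.15
```

Emit:
{"op": "step_arm", "data": {"increments": [[[0,0,-0.162,0,0,0,1],[0,0,-0.162,0,0,0,1],[0,0,-0.162,0,0,0,1],[0,0,-0.162,0,0,0,1],[0,0,-0.162,0,0,0,1]]], "newtons": 20}}

```text
clock: 0.65
eef_pos: [242.1, 493.8, 404.4]
eef_rot: [-3.141, -0.0, -2.956]
wrist_force: [2.0, -0.6, 0.1]
finger_gap: 57.4
finger_force: 0.0
```

Emit:
{"op": "step_arm", "data": {"increments": [[[0,0,0,-0.187,-0.892,0,1],[0,0,0,-0.187,-0.892,0,1],[0,0,0,-0.187,-0.892,0,1],[0,0,0,-0.187,-0.892,0,1],[0,0,0,-0.187,-0.892,0,1]]]}}

```text
clock: 1.15
eef_pos: [311.1, 323.7, 404.5]
eef_rot: [-3.141, -0.0, -2.961]
wrist_force: [0.6, 0.3, -0.7]
finger_gap: 17.7
finger_force: 0.0
```

Emit:
{"op": "step_arm", "data": {"increments": [[[0,0,0,-0.187,-0.892,0,1],[0,0,0,-0.187,-0.892,0,1],[0,0,0,-0.187,-0.892,0,1],[0,0,0,-0.187,-0.892,0,1],[0,0,0,-0.187,-0.892,0,1]]]}}

```text
clock: 1.65
eef_pos: [379.9, 154.8, 404.7]
eef_rot: [3.142, 0.0, -2.961]
wrist_force: [0.6, -0.7, -0.8]
finger_gap: 0.3
finger_force: 0.0
```

Emit:
{"op": "step_arm", "data": {"increments": [[[0,0,0,-0.187,-0.892,0,1],[0,0,0,-0.187,-0.892,0,1],[0,0,0,-0.187,-0.892,0,1],[0,0,0,-0.187,-0.892,0,1],[0,0,0,-0.187,-0.892,0,1]]]}}

```text
clock: 2.15
eef_pos: [448.7, -14.1, 404.6]
eef_rot: [-3.142, -0.0, -2.961]
wrist_force: [0.5, -0.2, 0.5]
finger_gap: 0.4
finger_force: 0.0
```

Emit:
{"op": "step_arm", "data": {"increments": [[[0,0,0,-0.187,-0.892,0,1],[0,0,0,-0.187,-0.892,0,1],[0,0,0,-0.187,-0.892,0,1],[0,0,0,-0.187,-0.892,0,1],[0,0,0,0,0,0,1]]]}}

```text
clock: 2.65
eef_pos: [504.2, -150.6, 403.9]
eef_rot: [3.142, -0.001, -2.964]
wrist_force: [-0.1, 0.3, 0.5]
finger_gap: 0.4
finger_force: 0.0
```

```bash
python3 - <<'E'
from h import *
c=snap('wrist');save(c,'w1.png')
P=cloud(c); Q=P.reshape(-1,3);Q=Q[np.isfinite(Q[:,0])]
D=Q[:,:2]-HP; k=(np.hypot(*D.T)<180)
print('table z',np.median(Q[k&(abs(Q[:,2])<6),2]))
B=Q[k&(Q[:,2]>8)&(Q[:,2]<18)]
print(len(B),np.median(B[:,2]),cv2.minAreaRect(B[:,:2].astype(np.float32)))
E
```

```text
table z 0.0347514853285702
16691 14.042926662181173 ((499.9112854003906, -144.4820556640625), (193.97422790527344, 116.1584243774414), 10.534245491027832)
```

View pics/w1.png

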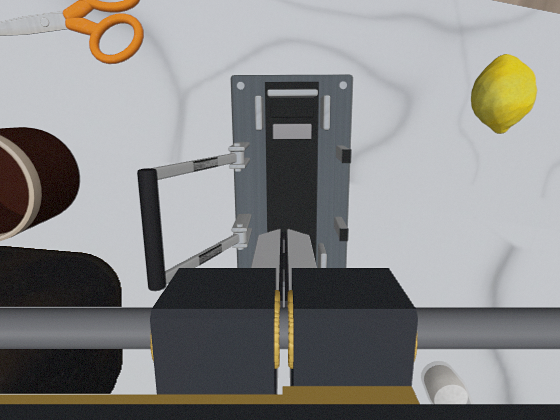

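Wrist view: holder base spans columns 232–353, near edge at row 75, rod at about (150,230), toaster lower left. The holder's far end is hidden by the gripper.

```bash
sed -i 's/508.6,-141.8/509.6,-142.2/; s/radians(10.25)/radians(10.4)/' h.py; python3 - <<'E'
from h import *
P=cloud(load('top'))[110:200,370:500].reshape(-1,3); P=P[P[:,2]>60]; print(np.nanmin(P,0),np.nanmax(P,0))
Q=P[P[:,0]<600]; print(Q[:,2].max(), P[P[:,1]>-330].min(0))
y=np.radians(190.4)
plan(hw(0,-62),122,y)
s=manip.read_state(); s['eef_pos'][:2]=hw(0,-62); s['eef_pos'][2]=321; s['eef_rot'][2]=y; plan(hw(0,-100),120,y,s)
E
```

```text
[ 544.11576015 -637.66140778   60.08678601] [ 802.83108502 -154.60679644  498.14783558]
160.8057657438601 [ 544.11576015 -329.95837125   60.24775003]
turn wz total -0.004 shift total [-0.175 -1.41   2.073] tip [ 503.7 -149. ] 204.9 force [-0.6  0.6 -0.7] rpy [ 1.7996e+02 -6.0000e-02 -1.6980e+02] t 2.7
turn wz total -0.0 shift total [ 0.   -0.95  0.05] tip [ 520.8 -203.2] 122.0 force [-0.6  0.6 -0.7] rpy [ 1.7996e+02 -6.0000e-02  1.9040e+02] t 2.7
```

Emit:
{"op": "step_arm", "data": {"increments": [[[0,0,0,-0.09,-0.7,0.4,1],[0,0,0,-0.085,-0.7,0.4,1],[0,0,0,0,0,0.6,1],[0,0,0,0,0,0.65,1],[0,0,0,0,0,0.05,1]]]}}

```text
clock: 3.2
eef_pos: [519.9, -200.4, 317.8]
eef_rot: [3.138, -0.004, -2.961]
wrist_force: [-0.3, 0.3, -0.5]
finger_gap: 0.8
finger_force: 0.0
```

Emit:
{"op": "step_arm", "data": {"increments": [[[0,0,0,0,-0.2,0,1],[0,0,0,0,-0.15,0,1],[0,0,0,0,-0.15,0,1],[0,0,0,0,-0.15,0,1],[0,0,0,0,-0.15,0,1]]]}}

```text
clock: 3.7
eef_pos: [526.3, -233.4, 321.0]
eef_rot: [-3.142, 0.0, -2.961]
wrist_force: [-0.7, 3.6, -1.9]
finger_gap: 0.8
finger_force: 1.0
```

Emit:
{"op": "step_arm", "data": {"increments": [[[0,0,0,0,-0.1,0,1],[0,0,0,0,-0.05,0,1],[0,0,0,0,0,0,1]]]}}

```text
clock: 4.0
eef_pos: [527.3, -239.1, 320.7]
eef_rot: [-3.141, 0.0, -2.961]
wrist_force: [1.1, 1.0, 0.0]
finger_gap: 0.8
finger_force: 0.0
```

Emit:
{"op": "step_arm", "data": {"increments": [[[0,0,0,0,0.5,0,1],[0,0,0,0,0,-1,1],[0,0,0,0,0,-1,1],[0,0,0,-0.0925,0.8925,0,1],[0,0,0,-0.0925,0.8925,0,-1]]]}}

```text
clock: 4.5
eef_pos: [517.8, -147.1, 402.0]
eef_rot: [-3.14, 0.002, -2.963]
wrist_force: [0.8, 0.6, -0.6]
finger_gap: 5.3
finger_force: 0.0
```

Emit:
{"op": "step_arm", "data": {"increments": [[[0,0,0,-0.0925,0.8925,0,-1],[0,0,0,-0.0925,0.8925,0,-1],[0,0,0,-0.0925,0.8925,0,-1],[0,0,0,-0.0925,0.8925,0,-1],[0,0,0,-0.0925,0.8925,0,-1]]]}}

```text
clock: 5.0
eef_pos: [503.9, 32.8, 401.1]
eef_rot: [-3.141, 0.001, -2.961]
wrist_force: [0.5, 0.6, -0.5]
finger_gap: 44.8
finger_force: 0.0
```

Emit:
{"op": "step_arm", "data": {"increments": [[[0,0,0,-0.0925,0.8925,0,-1],[0,0,0,-0.0925,0.8925,0,-1],[0,0,0,-0.0925,0.8925,0,-1],[0,0,0,-0.0925,0.8925,0,-1],[0,0,0,-0.0925,0.8925,0,-1]]]}}

```text
clock: 5.5
eef_pos: [490.1, 211.8, 401.1]
eef_rot: [-3.141, 0.001, -2.961]
wrist_force: [0.1, -0.4, 0.3]
finger_gap: 85.0
finger_force: 0.0
```

Emit:
{"op": "step_arm", "data": {"increments": [[[0,0,-0.14,0,0,0,-1],[0,0,-0.14,0,0,0,-1],[0,0,0,0,0,0,-1]]]}}

```text
clock: 5.8
eef_pos: [490.4, 210.6, 400.9]
eef_rot: [-3.141, 0.001, -2.739]
wrist_force: [-0.1, 0.0, -0.2]
finger_gap: 94.2
finger_force: 0.0
```

```bash
python3 - <<'E'
from h import *
c=snap('wrist');save(c,'w2.png')
P=cloud(c); Q=P.reshape(-1,3);Q=Q[np.isfinite(Q[:,0])]
B=Q[(np.hypot(*(Q[:,:2]-[490,210]).T)<110)&(Q[:,2]>20)&(Q[:,2]<36)]
r=cv2.minAreaRect(B[:,:2].astype(np.float32));print(len(B),np.median(B[:,2]),r)
plan((490,210),10,np.radians(203))
# holder clamp from top
c=snap('top'); Q=cloud(c)[170:250,330:400].reshape(-1,3); Q=Q[(Q[:,2]>100)]; D=Q[:,:2]-HP
L=np.c_[D@[np.cos(HY),np.sin(HY)],D@[-np.sin(HY),np.cos(HY)],Q[:,2]]; k=(abs(L[:,0])<25)&(L[:,1]<-60);print('rod',L[k].mean(0),L[k].min(0),L[k].max(0))
P=cloud(c);Q=P[175:270,298:360].reshape(-1,3); Q=Q[(Q[:,2]>8)&(Q[:,2]<18)]
print(cv2.minAreaRect(Q[:,:2].astype(np.float32)))
E
```

```text
9060 27.92748368317916 ((492.30316162109375, 210.92111206054688), (168.62464904785156, 50.05119323730469), 23.126005172729492)
turn wz total -0.004 shift total [ 1.400e-02 -3.000e-03  4.797e+00] tip [490.5 210.3] 201.9 force [-0.2  0.1  0.3] rpy [-1.7998e+02  3.0000e-02 -1.5718e+02] t 5.85
rod [  -0.4084097  -116.53259153  139.7761156 ] [ -24.51988596 -123.32172368  134.35439385] [  23.68038952 -111.23459552  144.62852377]
((508.8675231933594, -142.80133056640625), (215.5489044189453, 116.2949447631836), 10.398045539855957)
```

View pics/w2.png

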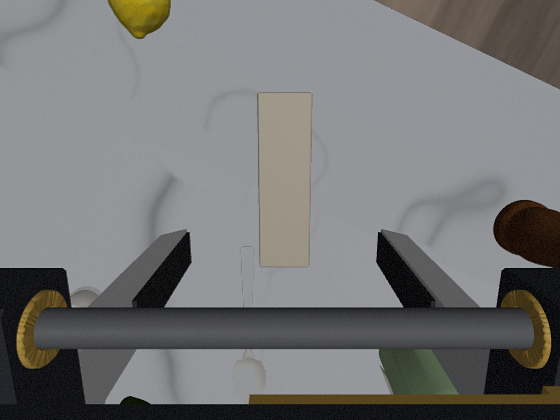

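Emit:
{"op": "step_arm", "data": {"increments": [[[0,0,-0.007,-0.05,0,1,-1],[0,0,0,0,0,1,-1],[0,0,0,0,0,1,-1],[0,0,0,0,0,1,-1],[0,0,0,0,0,0.6,-1]]]}}

```text
clock: 6.4
eef_pos: [491.9, 210.6, 214.0]
eef_rot: [3.141, -0.002, -2.739]
wrist_force: [0.9, -0.1, -0.1]
finger_gap: 94.1
finger_force: 0.0
```

Emit:
{"op": "step_arm", "data": {"increments": [[[0,0,0,0,0,0.3,-1],[0,0,0,0,0,0,1],[0,0,0,0,0,0,1],[0,0,0,0,0,0,1],[0,0,0,0,0,0,1]]], "newtons": 35}}

```text
clock: 6.9
eef_pos: [492.6, 211.2, 205.9]
eef_rot: [-3.141, 0.002, -2.736]
wrist_force: [-0.2, -0.0, 0.9]
finger_gap: 65.8
finger_force: 0.0
```

Emit:
{"op": "step_arm", "data": {"increments": [[[0,0,0,0,0,0,1],[0,0,0,0,0,0,1],[0,0,0,0,0,0,1],[0,0,0,0,0,0,1],[0,0,0,0,0,0,1]]]}}

```text
clock: 7.4
eef_pos: [492.4, 211.2, 205.1]
eef_rot: [3.141, 0.001, -2.736]
wrist_force: [-2.3, 0.1, 7.0]
finger_gap: 49.8
finger_force: 35.0
```

Emit:
{"op": "step_arm", "data": {"increments": [[[0,0,0,0,0,-0.4,1],[0,0,0,0,0,-0.9,1],[0,0,0,0,0,-0.9,1],[0,0,0,0,0,-0.9,1],[0,0,0,0,0,-0.9,1]]]}}

```text
clock: 7.9
eef_pos: [492.1, 210.9, 365.5]
eef_rot: [-3.142, -0.001, -2.736]
wrist_force: [0.7, 0.7, -4.9]
finger_gap: 49.6
finger_force: 35.0
```

Emit:
{"op": "step_arm", "data": {"increments": [[[0,0,0.142,0,0,-0.5,1],[0,0,0.142,0,0,-0.3,1]]]}}

```text
clock: 8.1
eef_pos: [492.2, 211.0, 398.1]
eef_rot: [3.142, 0.001, -2.963]
wrist_force: [-0.2, 0.3, -5.1]
finger_gap: 49.8
finger_force: 35.0
```

Emit:
{"op": "step_arm", "data": {"increments": [[[0,0,0,0.1167,-0.8776,0,1],[0,0,0,0.1167,-0.8776,0,1],[0,0,0,0.1167,-0.8776,0,1],[0,0,0,0.1167,-0.8776,0,1],[0,0,0,0.1167,-0.8776,0,1]]]}}

```text
clock: 8.6
eef_pos: [501.0, 32.8, 396.0]
eef_rot: [3.141, -0.001, -2.959]
wrist_force: [0.7, 0.2, -5.0]
finger_gap: 49.9
finger_force: 35.0
```

Emit:
{"op": "step_arm", "data": {"increments": [[[0,0,0,0.1167,-0.8776,0,1],[0,0,0,0.1167,-0.8776,0,1],[0,0,0,0.1167,-0.8776,0,1],[0,0,0,0.1167,-0.8776,0,1],[0,0,0,0.1167,-0.8776,0,1]]]}}

```text
clock: 9.1
eef_pos: [510.0, -144.1, 396.0]
eef_rot: [3.141, -0.001, -2.959]
wrist_force: [1.3, 0.1, -3.9]
finger_gap: 49.5
finger_force: 35.0
```

Emit:
{"op": "step_arm", "data": {"increments": [[[0,0,0,0,0,0,1],[0,0,0,0,0,0,1]]]}}

```text
clock: 9.3
eef_pos: [510.1, -143.1, 395.9]
eef_rot: [3.141, -0.001, -2.96]
wrist_force: [0.6, 0.5, -5.0]
finger_gap: 49.8
finger_force: 35.0
```

```bash
python3 - <<'E'
from h import *
plan((510.2,-142.5),75,np.radians(190.45))
for n in ['top','wrist']:
    c=snap(n);P=cloud(c);Q=P.reshape(-1,3);Q=Q[np.isfinite(Q[:,0])]
    zc=manip.read_state()['eef_pos'][2]-199+22
    B=Q[(np.hypot(*(Q[:,:2]-[510,-142]).T)<130)&(abs(Q[:,2]-zc)<7)]
    if len(B)>20: print(n,len(B),np.median(B[:,2]),cv2.minAreaRect(B[:,:2].astype(np.float32)))
    if n=='wrist': save(c,'w3.png')
E
```

```text
turn wz total -0.001 shift total [-0.005  0.014  3.047] tip [ 510.1 -143.1] 196.9 force [ 0.6  0.5 -5. ] rpy [ 1.7995e+02 -8.0000e-02 -1.6961e+02] t 9.3
top 29 216.77855602982947 ((554.6253662109375, -119.0101318359375), (70.32849884033203, 12.086732864379883), 21.565305709838867)
wrist 33511 218.94952136758042 ((502.3063659667969, -144.693359375), (153.7582550048828, 73.6032943725586), 10.589115142822266)
```

View pics/w3.png

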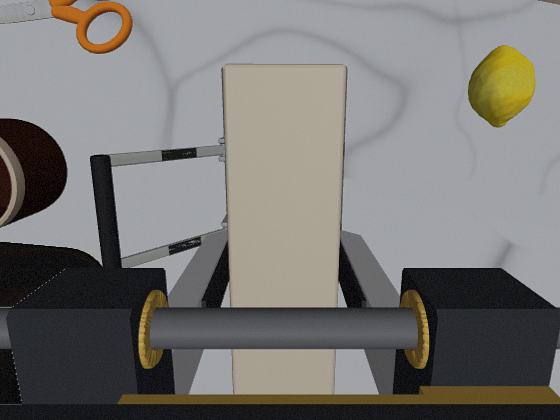

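Wrist view: the stone is gripped squarely (columns 222–346, near end at row 65) and aligned over the holder.

Emit:
{"op": "step_arm", "data": {"increments": [[[0,0,0,0,0.014,0.8,1],[0,0,0,0,0,0.8,1],[0,0,0,0,0,0.8,1],[0,0,0,0,0,0.7,1],[0,0,0,0,0,0.35,1]]]}}

```text
clock: 9.9
eef_pos: [509.8, -140.9, 256.4]
eef_rot: [3.14, -0.003, -2.957]
wrist_force: [-0.0, -0.5, -3.8]
finger_gap: 49.9
finger_force: 35.0
```

Emit:
{"op": "step_arm", "data": {"increments": [[[0,0,0,0,0,0,1],[0,0,0,0,0,0.07,1],[0,0,0,0,0,0.07,1],[0,0,0,0,0,0,1]]]}}

```text
clock: 10.3
eef_pos: [510.3, -142.0, 253.7]
eef_rot: [-3.141, 0.001, -2.959]
wrist_force: [0.1, -0.3, -5.1]
finger_gap: 50.0
finger_force: 35.0
```

```bash
python3 - <<'E'
from h import *
plan((510.2,-142.5),45,np.radians(190.45))
c=snap('side');P=c['frame'][150:240,220:350,::-1];cv2.imwrite('pics/s3.png',cv2.resize(P,None,fx=6,fy=6,interpolation=cv2.INTER_CUBIC))
E
```

```text
turn wz total 0.0 shift total [ 0.003 -0.011  0.242] tip [ 510.3 -142. ] 54.7 force [ 0.1 -0.3 -5.1] rpy [-1.7997e+02  6.0000e-02 -1.6953e+02] t 10.3
```

View pics/s3.png

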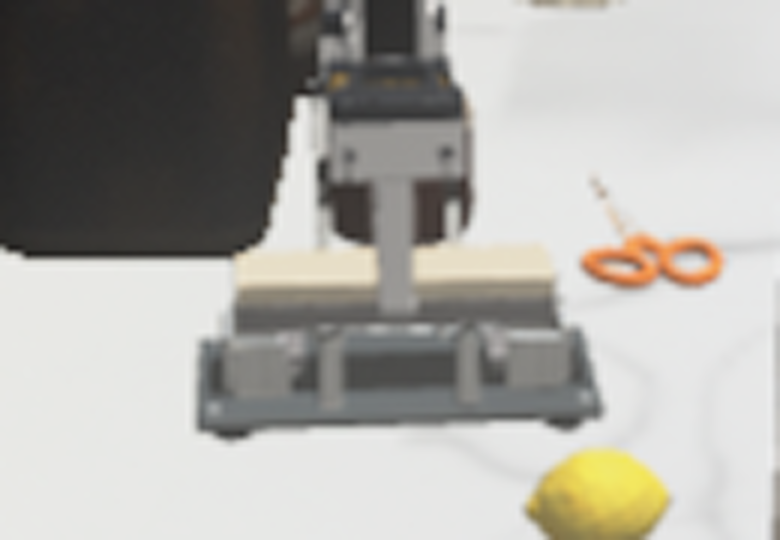

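```bash
python3 - <<'E'
from h import *
c=load('side');
def pj(p):
    q=np.linalg.inv(c['cam_to_world'])@np.r_[p,1];q=c['mtx']@q[:3];q=q[:2]/q[2];return ((q-[220,150]+.5)*6-.5).round(1)
a=np.radians(10.45)
for x,y,z in [(108,58,0),(-108,58,0),(85,25,49),(-85,25,49),(85,25,77),(-85,25,77),(88,32,46),(-88,32,46)]:
    p=np.array([510.2+np.cos(a)*x-np.sin(a)*y,-142.5+np.sin(a)*x+np.cos(a)*y,z]);print((x,y,z),pj(p))
E
```

```text
(108, 58, 0) [194.3 441.7]
(-108, 58, 0) [603.2 428. ]
(85, 25, 49) [234.7 330.4]
(-85, 25, 49) [554.2 319.9]
(85, 25, 77) [232.6 281.4]
(-85, 25, 77) [554.5 270.9]
(88, 32, 46) [229.2 340.9]
(-88, 32, 46) [561.1 330. ]
```

Side view: stone ends are at columns 233 and 556 and the base ends at 198 and 603. The projected model matches to about 1 mm, so I'll lower slowly and watch the force.

Emit:
{"op": "step_arm", "data": {"increments": [[[0,0,0,0,-0.01,0.05,1],[0,0,0,0,0,0.05,1],[0,0,0,0,0,0.05,1],[0,0,0,0,0,0,1]]]}}

```text
clock: 10.75
eef_pos: [510.1, -142.4, 246.7]
eef_rot: [3.141, -0.001, -2.959]
wrist_force: [0.5, -0.4, -4.1]
finger_gap: 49.5
finger_force: 35.0
```

Emit:
{"op": "step_arm", "data": {"increments": [[[0,0,0,0,0,0.04,1],[0,0,0,0,0,0.04,1],[0,0,0,0,0,0,1]]]}}

```text
clock: 11.05
eef_pos: [510.2, -142.4, 243.6]
eef_rot: [3.141, -0.0, -2.959]
wrist_force: [-0.7, -0.3, -4.6]
finger_gap: 49.8
finger_force: 35.0
```

Emit:
{"op": "step_arm", "data": {"increments": [[[0,0,0,0,0,0.04,1],[0,0,0,0,0,0.04,1],[0,0,0,0,0,0,1]]]}}

```text
clock: 11.35
eef_pos: [510.2, -142.4, 240.4]
eef_rot: [3.141, -0.0, -2.959]
wrist_force: [0.0, -0.6, -3.9]
finger_gap: 50.0
finger_force: 35.0
```

Emit:
{"op": "step_arm", "data": {"increments": [[[0,0,0,0,0,0.03,1],[0,0,0,0,0,0.03,1],[0,0,0,0,0,0,1]]]}}

```text
clock: 11.65
eef_pos: [510.2, -142.4, 238.1]
eef_rot: [3.141, -0.0, -2.959]
wrist_force: [-0.2, 0.6, -4.8]
finger_gap: 49.9
finger_force: 35.0
```

Emit:
{"op": "step_arm", "data": {"increments": [[[0,0,0,0,0,0.03,1],[0,0,0,0,0,0.03,1],[0,0,0,0,0,0,1]]]}}

```text
clock: 11.95
eef_pos: [510.2, -142.5, 236.1]
eef_rot: [-3.141, 0.0, -2.959]
wrist_force: [-2.6, 1.0, 0.7]
finger_gap: 49.7
finger_force: 35.0
```

Emit:
{"op": "step_arm", "data": {"increments": [[[0,0,0,0,0,0.03,1],[0,0,0,0,0,0.02,1],[0,0,0,0,0,0,1]]]}}

```text
clock: 12.25
eef_pos: [510.3, -142.5, 234.3]
eef_rot: [-3.141, 0.001, -2.959]
wrist_force: [-2.7, 1.1, 5.2]
finger_gap: 49.4
finger_force: 35.0
```

Emit:
{"op": "step_arm", "data": {"increments": [[[0,0,0,0,0,0,-0.3],[0,0,0,0,0,0,-0.3],[0,0,0,0,0,0,-0.3],[0,0,0,0,0,0,-0.3],[0,0,0,0,0,-0.2,-0.3]]]}}

```text
clock: 12.75
eef_pos: [510.0, -142.4, 241.3]
eef_rot: [3.141, -0.001, -2.959]
wrist_force: [-0.6, 0.1, 0.1]
finger_gap: 61.0
finger_force: 0.0
```

Emit:
{"op": "step_arm", "data": {"increments": [[[0,0,0,0,0,-0.4,-0.3],[0,0,0,0,0,-0.5,-0.3],[0,0,0,0,0,-0.6,-0.3],[0,0,0,0.7,0,0,1],[0,0,0,0.75,0,0,1]]]}}

```text
clock: 13.25
eef_pos: [452.7, -152.9, 302.9]
eef_rot: [-3.141, 0.001, -2.958]
wrist_force: [0.1, 0.0, 0.0]
finger_gap: 48.6
finger_force: 0.0
```

Emit:
{"op": "step_arm", "data": {"increments": [[[0,0,0,0,0,0,1],[0,0,0,0,0,0,1],[0,0,0,0,0,0,1],[0,0,0,0,0,0,1],[0,0,0,0,0,0,1]]]}}

```text
clock: 13.75
eef_pos: [453.6, -152.9, 301.7]
eef_rot: [3.141, -0.0, -2.958]
wrist_force: [0.0, 0.4, 0.3]
finger_gap: 8.3
finger_force: 0.0
```

```bash
python3 - <<'E'
from h import *
plan(HP,70,np.radians(190.45))
c=snap('wrist');save(c,'w4.png');P=cloud(c);Q=P.reshape(-1,3);Q=Q[np.isfinite(Q[:,0])]
D=Q[:,:2]-[510.2,-142.5];a=np.radians(10.45)
L=np.c_[D@[np.cos(a),np.sin(a)],D@[-np.sin(a),np.cos(a)],Q[:,2]]
for x in range(-90,100,10):
    k=(abs(L[:,0]-x)<3)&(abs(L[:,1])<22)&(L[:,2]<75)
    if k.sum()>5: print(x,k.sum(),np.median(L[k,2]).round(1))
E
```

```text
turn wz total 0.001 shift total [-1.425  0.008  0.819] tip [ 453.6 -152.9] 102.7 force [0.  0.4 0.3] rpy [ 1.7999e+02 -1.0000e-02 -1.6951e+02] t 13.75
-90 985 44.9
-80 723 57.2
-70 680 57.2
-60 655 57.2
-50 358 57.2
-40 146 57.1
-30 141 57.0
-20 152 57.1
-10 168 57.0
0 120 57.1
30 29 57.4
40 265 57.0
50 283 56.9
60 294 56.9
70 50 56.5
```

View pics/w4.png

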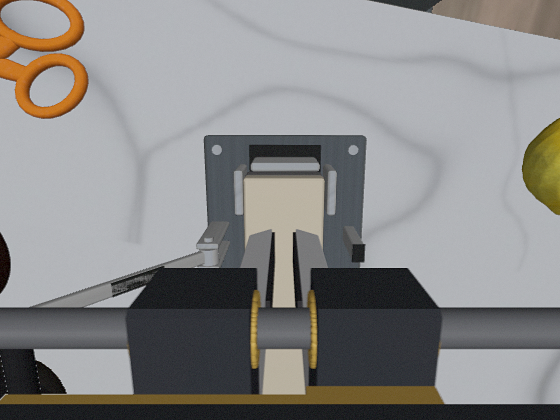

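The wrist view shows the stone between all the guides (columns 244–324, near end guide at row 163). It lies level with its top at 57 mm. Next is the near-end press.

Emit:
{"op": "step_arm", "data": {"increments": [[[0,0,0,0,0,0.5,1],[0,0,0,0,0,0.4,1],[0,0,0,0,0,0.15,1],[0,0,0,0,0,0,1],[0,0,0,0,0,0,1]]]}}

```text
clock: 14.3
eef_pos: [453.4, -153.0, 260.4]
eef_rot: [-3.141, 0.0, -2.959]
wrist_force: [-0.3, 0.7, -0.1]
finger_gap: 0.5
finger_force: 0.0
```

Emit:
{"op": "step_arm", "data": {"increments": [[[0,0,0,0,0,0.03,1],[0,0,0,0,0,0.03,1],[0,0,0,0,0,0,1]]]}}

```text
clock: 14.6
eef_pos: [453.2, -153.0, 257.6]
eef_rot: [-3.141, 0.0, -2.959]
wrist_force: [-0.2, -0.3, 0.7]
finger_gap: 0.5
finger_force: 0.0
```

Emit:
{"op": "step_arm", "data": {"increments": [[[0,0,0,0,0,0.03,1],[0,0,0,0,0,0.03,1],[0,0,0,0,0,0,1]]]}}

```text
clock: 14.9
eef_pos: [453.1, -153.1, 255.2]
eef_rot: [-3.141, -0.0, -2.959]
wrist_force: [-2.8, -0.3, 3.8]
finger_gap: 0.4
finger_force: 2.1
```

Emit:
{"op": "step_arm", "data": {"increments": [[[0,0,0,0,0,0.03,1],[0,0,0,0,0,0.02,1],[0,0,0,0,0,0,1]]]}}

```text
clock: 15.2
eef_pos: [452.9, -153.1, 253.2]
eef_rot: [-3.142, -0.001, -2.959]
wrist_force: [-4.5, -0.9, 6.3]
finger_gap: 0.3
finger_force: 2.9
```

Emit:
{"op": "step_arm", "data": {"increments": [[[0,0,0,0,0,0.02,1],[0,0,0,0,0,0.02,1],[0,0,0,0,0,0,1]]]}}

```text
clock: 15.5
eef_pos: [452.9, -153.1, 251.6]
eef_rot: [-3.142, -0.001, -2.959]
wrist_force: [-5.3, -1.2, 7.0]
finger_gap: 0.7
finger_force: 3.3
```

Emit:
{"op": "step_arm", "data": {"increments": [[[0,0,0,0,0,0.02,1],[0,0,0,0,0,0.02,1],[0,0,0,0,0,0,1]]]}}

```text
clock: 15.8
eef_pos: [453.0, -153.2, 250.6]
eef_rot: [-3.141, -0.001, -2.959]
wrist_force: [-10.0, -0.3, 15.7]
finger_gap: 0.1
finger_force: 8.2
```

Emit:
{"op": "step_arm", "data": {"increments": [[[0,0,0,0,0,0.01,1],[0,0,0,0,0,0,1],[0,0,0,0,0,0,1]]]}}

```text
clock: 16.1
eef_pos: [453.0, -153.2, 250.5]
eef_rot: [-3.141, -0.001, -2.959]
wrist_force: [-10.5, -0.1, 17.7]
finger_gap: 0.4
finger_force: 9.6
```

Emit:
{"op": "step_arm", "data": {"increments": [[[0,0,0,0,0,0,1],[0,0,0,0,0,0,1],[0,0,0,0,0,0,1]]]}}

```text
clock: 16.4
eef_pos: [453.0, -153.2, 250.5]
eef_rot: [-3.141, -0.001, -2.959]
wrist_force: [-10.2, -0.7, 19.1]
finger_gap: 0.5
finger_force: 9.6
```

Emit:
{"op": "step_arm", "data": {"increments": [[[0,0,0,0,0,0.005,1],[0,0,0,0,0,0,1],[0,0,0,0,0,0,1],[0,0,0,0,0,0,1],[0,0,0,0,0,0,1]]]}}

```text
clock: 16.9
eef_pos: [453.1, -153.2, 250.4]
eef_rot: [-3.141, -0.0, -2.959]
wrist_force: [-9.8, 0.7, 20.8]
finger_gap: 0.7
finger_force: 10.2
```

Emit:
{"op": "step_arm", "data": {"increments": [[[0,0,0,0,0,-0.3,1],[0,0,0,0,0,-0.3,1],[0,0,0,-0.9,0,0,1],[0,0,0,-0.9,0,0,1],[0,0,0,-0.9,0,0,1]]]}}

```text
clock: 17.4
eef_pos: [560.7, -133.0, 274.2]
eef_rot: [-3.141, 0.001, -2.959]
wrist_force: [0.1, 0.2, 0.0]
finger_gap: 0.1
finger_force: 0.0
```

Emit:
{"op": "step_arm", "data": {"increments": [[[0,0,0,-0.2,0,0,1],[0,0,0,0,0,0,1],[0,0,0,0,0,0.2,1],[0,0,0,0,0,0.07,1],[0,0,0,0,0,0,1]]]}}

```text
clock: 17.9
eef_pos: [566.5, -132.2, 262.0]
eef_rot: [3.141, -0.001, -2.959]
wrist_force: [-0.6, 0.3, 0.5]
finger_gap: 0.2
finger_force: 0.0
```

Firm at the near end: it held at 18–21 N without sinking. Now the far end.

Emit:
{"op": "step_arm", "data": {"increments": [[[0,0,0,0,0,0.04,1],[0,0,0,0,0,0.04,1],[0,0,0,0,0,0,1]]]}}

```text
clock: 18.2
eef_pos: [567.1, -132.0, 259.1]
eef_rot: [3.142, -0.0, -2.959]
wrist_force: [-0.0, 0.3, -0.2]
finger_gap: 0.4
finger_force: 0.0
```

Emit:
{"op": "step_arm", "data": {"increments": [[[0,0,0,0,0,0.03,1],[0,0,0,0,0,0.03,1],[0,0,0,0,0,0,1]]]}}

```text
clock: 18.5
eef_pos: [567.2, -131.9, 256.7]
eef_rot: [3.142, -0.0, -2.959]
wrist_force: [1.1, 0.3, -0.3]
finger_gap: 0.6
finger_force: 0.0
```

Emit:
{"op": "step_arm", "data": {"increments": [[[0,0,0,0,0,0.03,1],[0,0,0,0,0,0.02,1],[0,0,0,0,0,0,1]]]}}

```text
clock: 18.8
eef_pos: [567.4, -131.9, 255.1]
eef_rot: [-3.141, 0.001, -2.959]
wrist_force: [0.2, 0.6, 2.4]
finger_gap: 0.6
finger_force: 1.6
```

Emit:
{"op": "step_arm", "data": {"increments": [[[0,0,0,0,0,0.02,1],[0,0,0,0,0,0.02,1],[0,0,0,0,0,0,1]]]}}

```text
clock: 19.1
eef_pos: [567.4, -131.9, 253.5]
eef_rot: [-3.141, 0.001, -2.959]
wrist_force: [2.3, 0.9, 4.7]
finger_gap: 0.2
finger_force: 2.1
```

Emit:
{"op": "step_arm", "data": {"increments": [[[0,0,0,0,0,0.02,1],[0,0,0,0,0,0.02,1],[0,0,0,0,0,0,1]]]}}

```text
clock: 19.4
eef_pos: [567.5, -131.9, 251.9]
eef_rot: [-3.141, 0.001, -2.959]
wrist_force: [2.7, 1.7, 4.3]
finger_gap: 0.5
finger_force: 2.3
```

Emit:
{"op": "step_arm", "data": {"increments": [[[0,0,0,0,0,0.02,1],[0,0,0,0,0,0.01,1],[0,0,0,0,0,0,1]]]}}

```text
clock: 19.7
eef_pos: [567.5, -131.9, 250.8]
eef_rot: [-3.141, 0.002, -2.959]
wrist_force: [2.4, 1.2, 6.9]
finger_gap: 0.8
finger_force: 2.7
```

Emit:
{"op": "step_arm", "data": {"increments": [[[0,0,0,0,0,0.02,1],[0,0,0,0,0,0.01,1],[0,0,0,0,0,0,1]]]}}

```text
clock: 20.0
eef_pos: [567.6, -131.8, 249.8]
eef_rot: [-3.141, 0.002, -2.959]
wrist_force: [5.1, 2.7, 5.9]
finger_gap: 0.5
finger_force: 3.2
```

Emit:
{"op": "step_arm", "data": {"increments": [[[0,0,0,0,0,0.02,1],[0,0,0,0,0,0.01,1],[0,0,0,0,0,0,1]]]}}

```text
clock: 20.3
eef_pos: [567.7, -131.8, 249.4]
eef_rot: [-3.141, 0.003, -2.959]
wrist_force: [1.8, 2.8, 12.9]
finger_gap: 0.7
finger_force: 6.8
```

Emit:
{"op": "step_arm", "data": {"increments": [[[0,0,0,0,0,0.01,1],[0,0,0,0,0,0,1],[0,0,0,0,0,0,1]]]}}

```text
clock: 20.6
eef_pos: [567.7, -131.8, 249.2]
eef_rot: [-3.141, 0.003, -2.959]
wrist_force: [0.3, 2.6, 16.3]
finger_gap: 0.4
finger_force: 8.1
```

Emit:
{"op": "step_arm", "data": {"increments": [[[0,0,0,0,0,0.01,1],[0,0,0,0,0,0,1],[0,0,0,0,0,0,1]]]}}

```text
clock: 20.9
eef_pos: [567.7, -131.8, 249.0]
eef_rot: [-3.141, 0.003, -2.959]
wrist_force: [0.1, 3.3, 19.1]
finger_gap: 0.5
finger_force: 9.3
```

Emit:
{"op": "step_arm", "data": {"increments": [[[0,0,0,0,0,0,1],[0,0,0,0,0,0,1],[0,0,0,0,0,0,1],[0,0,0,0,0,0,1],[0,0,0,0,0,0,1]]]}}

```text
clock: 21.4
eef_pos: [567.7, -131.8, 249.0]
eef_rot: [-3.141, 0.003, -2.959]
wrist_force: [-0.8, 3.6, 18.8]
finger_gap: 0.5
finger_force: 9.3
```

Emit:
{"op": "step_arm", "data": {"increments": [[[0,0,0,0,0,-0.5,1],[0,0,0,0,0,-1,1],[0,0,0,0,0,-1,1],[0,0,0,0,0,-0.5,1],[0,0,0,0,0,0,1]]]}}

```text
clock: 21.9
eef_pos: [567.2, -132.0, 369.8]
eef_rot: [-3.14, 0.003, -2.959]
wrist_force: [-0.1, -0.0, -0.5]
finger_gap: 0.5
finger_force: 0.0
```

```bash
python3 - <<'E'
from h import *
c=snap('wrist');a=np.radians(10.45)
def chk(c,o):
    Q=cloud(c).reshape(-1,3);Q=Q[np.isfinite(Q[:,0])]
    D=Q[:,:2]-o
    L=np.c_[D@[np.cos(a),np.sin(a)],D@[-np.sin(a),np.cos(a)],Q[:,2]]
    print([(x,int(k.sum()),np.median(L[k,2]).round(1)) for x in range(-80,90,10) for k in [(abs(L[:,0]-x)<3)&(abs(L[:,1])<22)&(L[:,2]<75)] if k.sum()>5])
    k=(abs(L[:,0])<25)&(L[:,1]<-70)&(L[:,2]>110)&(L[:,2]<165);print('rod',L[k].mean(0),L[k].min(0),L[k].max(0))
chk(c,[510.2,-142.5]); chk(snap('top'),[508.9,-142.7])
# rod centre ~ (0,-117,136); start behind it
y=np.radians(190.45)
plan(hw(0,-20),200,y)
E
```

```text
[(-80, 538, np.float64(51.0)), (-70, 532, np.float64(51.0)), (-60, 523, np.float64(51.0)), (-50, 477, np.float64(50.9)), (-40, 470, np.float64(50.8)), (-30, 463, np.float64(50.8)), (-20, 456, np.float64(50.7)), (-10, 456, np.float64(50.7)), (0, 430, np.float64(50.6)), (10, 395, np.float64(50.5)), (20, 427, np.float64(50.4)), (30, 437, np.float64(50.5)), (40, 385, np.float64(50.4)), (50, 377, np.float64(50.3)), (60, 376, np.float64(50.3)), (70, 380, np.float64(50.2)), (80, 370, np.float64(50.2))]
rod [  -0.75268631 -115.51842865  140.91738151] [ -24.98732955 -123.77380572  133.83999439] [  24.99830081 -110.73161651  144.34097844]
[]
rod [  -5.55136839 -362.70619162  139.47153659] [ -24.59008481 -598.5985851   110.19527004] [  24.88480445 -110.87622928  163.50163111]
turn wz total 0.0 shift total [ 1.459 -0.492 -0.82 ] tip [ 567.  -131.9] 167.2 force [-0.9  0.4 -0.4] rpy [ 1.7997e+02 -8.0000e-02 -1.6954e+02] t 22.0
```

Stone seated: top 51.0 mm near and 50.2 mm far. Next I go behind the rod.

Emit:
{"op": "step_arm", "data": {"increments": [[[0,0,0,0.49,0,-0.2,1],[0,0,0,0.49,-0.9,-0.2,1],[0,0,0,0.48,-0.95,0,1],[0,0,0,0,-0.95,0,1],[0,0,0,0,-0.94,0,1]]]}}

```text
clock: 22.5
eef_pos: [536.6, -291.3, 381.4]
eef_rot: [3.14, -0.002, -2.959]
wrist_force: [0.2, 0.4, 0.4]
finger_gap: 0.4
finger_force: 0.0
```

Emit:
{"op": "step_arm", "data": {"increments": [[[0,0,0,0,0,0,1],[0,0,0,0,0,0.6,1],[0,0,0,0,0,0.7,1],[0,0,0,0,0,0.4,1],[0,0,0,0,0,0,1]]]}}

```text
clock: 23.0
eef_pos: [536.6, -288.9, 311.3]
eef_rot: [3.137, -0.005, -2.959]
wrist_force: [-0.8, -0.4, -0.8]
finger_gap: 0.3
finger_force: 0.0
```

Emit:
{"op": "step_arm", "data": {"increments": [[[0,0,0,0,0.2,0,1],[0,0,0,0,0.2,0,1],[0,0,0,0,0.15,0,1],[0,0,0,0,0.15,0,1],[0,0,0,0,0.15,0,1]]]}}

```text
clock: 23.5
eef_pos: [530.8, -255.7, 316.8]
eef_rot: [-3.139, 0.002, -2.959]
wrist_force: [1.0, -2.3, 2.4]
finger_gap: 0.4
finger_force: 1.8
```

```bash
python3 -c "
from h import *
plan(hw(0,0),115,np.radians(190.45))"
```

```text
turn wz total 0.001 shift total [0.007 2.886 0.069] tip [ 530.8 -255.7] 117.8 force [ 1.  -2.3  2.4] rpy [-1.7987e+02  1.2000e-01 -1.6952e+02] t 23.5
```

Emit:
{"op": "step_arm", "data": {"increments": [[[0,0,0,0,0.19,0,1],[0,0,0,0,0.19,0,1],[0,0,0,0,0.19,0,1],[0,0,0,0,0.19,0,1],[0,0,0,0,0.19,0,1]]]}}

```text
clock: 24.0
eef_pos: [523.8, -218.1, 315.1]
eef_rot: [3.141, -0.0, -2.959]
wrist_force: [0.6, -0.7, 1.4]
finger_gap: 0.2
finger_force: 0.8
```

Emit:
{"op": "step_arm", "data": {"increments": [[[0,0,0,0,0.19,0,1],[0,0,0,0,0.19,0,1],[0,0,0,0,0.19,0,1],[0,0,0,0,0.19,0,1],[0,0,0,0,0.19,0,1]]]}}

```text
clock: 24.5
eef_pos: [516.9, -180.8, 315.1]
eef_rot: [3.141, -0.0, -2.959]
wrist_force: [0.6, -2.3, -0.4]
finger_gap: 0.6
finger_force: 0.7
```

Emit:
{"op": "step_arm", "data": {"increments": [[[0,0,0,0,0.19,0,1],[0,0,0,0,0.19,0,1],[0,0,0,0,0.19,0,1],[0,0,0,0,0.19,0,1],[0,0,0,0,0.19,0,1]]]}}

```text
clock: 25.0
eef_pos: [510.0, -143.5, 315.2]
eef_rot: [-3.141, 0.0, -2.959]
wrist_force: [-0.1, -1.9, -2.2]
finger_gap: 0.2
finger_force: 1.1
```

```bash
python3 - <<'E'
from h import *
plan(hw(0,0),160,np.radians(190.45))
c=snap('side');save(c,'s5.png')
Q=cloud(c).reshape(-1,3);Q=Q[np.isfinite(Q[:,0])];D=Q[:,:2]-HP;a=HY
L=np.c_[D@[np.cos(a),np.sin(a)],D@[-np.sin(a),np.cos(a)],Q[:,2]]
k=(abs(L[:,0])>20)&(abs(L[:,0])<34)&(L[:,1]>-60)&(L[:,1]<70)&(L[:,2]>75)&(L[:,2]<170);print('rod',L[k].mean(0),L[k].min(0),L[k].max(0))
E
```

```text
turn wz total 0.001 shift total [ 0.004  0.034 -1.094] tip [ 510.  -143.5] 116.2 force [-0.1 -1.9 -2.2] rpy [-179.99    0.   -169.53] t 25.0
rod [-12.50865822  14.27361798 131.25352023] [-33.86266791 -25.29716885  80.07725894] [ 31.30517154  30.58542426 148.11024985]
```

Emit:
{"op": "step_arm", "data": {"increments": [[[0,0,0,0,-0.2,0,1],[0,0,0,0,0,-0.6,1],[0,0,0,0,0,-0.7,1],[0,0,0,0,0.45,0,1],[0,0,0,0,0.4,0,1]]]}}

```text
clock: 25.55
eef_pos: [505.2, -118.2, 367.3]
eef_rot: [-3.141, 0.001, -2.96]
wrist_force: [0.2, 1.3, -0.1]
finger_gap: 0.8
finger_force: 0.0
```

Emit:
{"op": "step_arm", "data": {"increments": [[[0,0,0,0,0,0.3,1],[0,0,0,0,0,0.2,1],[0,0,0,0,0,0.2,1],[0,0,0,0,0.17,0.2,1],[0,0,0,0,0.17,0.2,1]]]}}

```text
clock: 26.05
eef_pos: [502.5, -102.2, 324.3]
eef_rot: [3.132, -0.001, -2.959]
wrist_force: [-18.0, 40.6, 36.1]
finger_gap: 0.3
finger_force: 28.3
```

```bash
python3 -c "
from h import *
plan(hw(0,39),123,np.radians(190.45))"
```

```text
turn wz total 0.001 shift total [ 0.006 -0.04   0.057] tip [ 502.5 -102.2] 125.3 force [-18.   40.6  36.1] rpy [ 1.7946e+02 -6.0000e-02 -1.6952e+02] t 26.05
```

Emit:
{"op": "step_arm", "data": {"increments": [[[0,0,0,0,0,-0.2,1],[0,0,0,0,0,0,1]]]}}

```text
clock: 26.25
eef_pos: [503.0, -105.0, 330.9]
eef_rot: [3.142, -0.0, -2.958]
wrist_force: [0.2, 0.2, -0.7]
finger_gap: 0.1
finger_force: 0.0
```

```bash
python3 - <<'E'
from h import *
plan(hw(0,39),123,np.radians(190.45))
c=snap('side');P=c['frame'][110:230,220:350,::-1];cv2.imwrite('pics/s6.png',cv2.resize(P,None,fx=5,fy=5,interpolation=cv2.INTER_CUBIC))
Q=cloud(c)
for v in range(130,225,4):
  for u in []: pass
Q=Q.reshape(-1,3);Q=Q[np.isfinite(Q[:,0])];D=Q[:,:2]-HP;a=HY
L=np.c_[D@[np.cos(a),np.sin(a)],D@[-np.sin(a),np.cos(a)],Q[:,2]]
k=(abs(L[:,0])>18)&(abs(L[:,0])<30)&(L[:,1]>-40)&(L[:,1]<75)&(L[:,2]>75)&(L[:,2]<175);print(L[k][np.argsort(L[k][:,2])][::3].round(0).tolist())
E
```

```text
turn wz total 0.001 shift total [0.006 0.031 0.222] tip [ 503. -105.] 131.9 force [ 0.2  0.2 -0.7] rpy [ 1.8000e+02 -1.0000e-02 -1.6949e+02] t 26.25
[[26.0, 40.0, 119.0], [-24.0, 38.0, 120.0], [-30.0, 41.0, 121.0], [-21.0, 37.0, 123.0], [29.0, 44.0, 124.0], [-30.0, 44.0, 125.0], [29.0, 41.0, 127.0], [-24.0, 40.0, 127.0], [-21.0, 34.0, 129.0], [-24.0, 37.0, 130.0], [23.0, 45.0, 131.0]]
```

View pics/s6.png

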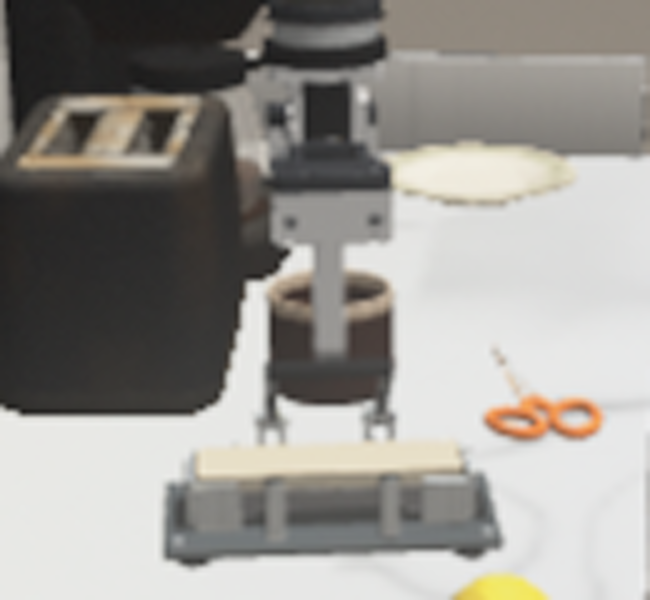

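Side view: the rod lies across the fingertip at about row 365, half over, and the force is now zero. Pushing straight down had wedged it by friction, so I'll follow its arc.

Emit:
{"op": "step_arm", "data": {"increments": [[[0,0,0,0.005,0.03,0.16,1],[0,0,0,0,0.06,0.1,1],[0,0,0,0,0.06,0.1,1],[0,0,0,0,0.05,0.1,1]]]}}

```text
clock: 26.7
eef_pos: [501.1, -97.2, 312.1]
eef_rot: [3.141, -0.001, -2.959]
wrist_force: [-0.3, 0.5, 1.0]
finger_gap: 0.1
finger_force: 0.5
```

Emit:
{"op": "step_arm", "data": {"increments": [[[0,0,0,0,0.045,0.1,1],[0,0,0,0,0.045,0.1,1],[0,0,0,0,0.045,0.125,1],[0,0,0,0,0.045,0.125,1],[0,0,0,0,0,0,1]]]}}

```text
clock: 27.2
eef_pos: [499.8, -90.0, 294.1]
eef_rot: [3.141, -0.001, -2.959]
wrist_force: [1.2, -0.4, -1.3]
finger_gap: 0.7
finger_force: 0.0
```

Emit:
{"op": "step_arm", "data": {"increments": [[[0,0,0,0,0.03,0.125,1],[0,0,0,0,0.03,0.125,1],[0,0,0,0,0.02,0.12,1],[0,0,0,0,0.02,0.12,1],[0,0,0,0,0,0,1]]]}}

```text
clock: 27.7
eef_pos: [499.1, -86.2, 274.5]
eef_rot: [3.141, -0.001, -2.959]
wrist_force: [0.6, 0.1, -0.2]
finger_gap: 0.9
finger_force: 0.0
```

Emit:
{"op": "step_arm", "data": {"increments": [[[0,0,0,0,0,0.09,1],[0,0,0,0,0,0.09,1],[0,0,0,0,0,0.05,1],[0,0,0,0,0,0,1]]]}}

```text
clock: 28.1
eef_pos: [499.2, -86.3, 265.7]
eef_rot: [3.141, -0.0, -2.959]
wrist_force: [0.3, -0.0, 0.4]
finger_gap: 0.6
finger_force: 0.0
```

```bash
python3 - <<'E'
from h import *
plan(hw(0,57),64,np.radians(190.45))
c=snap('side')
Q=cloud(c).reshape(-1,3);Q=Q[np.isfinite(Q[:,0])];D=Q[:,:2]-HP;a=HY
L=np.c_[D@[np.cos(a),np.sin(a)],D@[-np.sin(a),np.cos(a)],Q[:,2]]
k=(abs(L[:,0])>18)&(abs(L[:,0])<30)&(L[:,1]>30)&(L[:,1]<75)&(L[:,2]>45)&(L[:,2]<140);print(L[k][np.argsort(L[k][:,2])][::3].round(0).tolist())
E
```

```text
turn wz total 0.0 shift total [-0.004  0.004  0.068] tip [499.2 -86.3] 66.7 force [ 0.3 -0.   0.4] rpy [ 1.7999e+02 -3.0000e-02 -1.6953e+02] t 28.1
[[-28.0, 55.0, 50.0], [-19.0, 64.0, 57.0], [19.0, 63.0, 58.0], [-22.0, 64.0, 60.0], [19.0, 63.0, 62.0], [28.0, 65.0, 63.0], [24.0, 52.0, 64.0], [-25.0, 59.0, 65.0], [-19.0, 60.0, 65.0], [19.0, 65.0, 66.0], [-28.0, 71.0, 66.0]]
```

Emit:
{"op": "step_arm", "data": {"increments": [[[0,0,0,0,0,0.04,1],[0,0,0,0,0,0.02,1],[0,0,0,0,0,0,1]]]}}

```text
clock: 28.45
eef_pos: [499.2, -86.3, 263.6]
eef_rot: [3.142, -0.0, -2.959]
wrist_force: [-0.5, 0.4, 0.3]
finger_gap: 0.5
finger_force: 0.0
```

Emit:
{"op": "step_arm", "data": {"increments": [[[0,0,0,0,0,0.015,1],[0,0,0,0,0,0.015,1],[0,0,0,0,0,0,1]]]}}

```text
clock: 28.75
eef_pos: [499.3, -86.3, 263.1]
eef_rot: [-3.141, 0.0, -2.959]
wrist_force: [-3.8, -0.0, 9.1]
finger_gap: 0.8
finger_force: 4.7
```

Emit:
{"op": "step_arm", "data": {"increments": [[[0,0,0,0,0,0.01,1],[0,0,0,0,0,0,1],[0,0,0,0,0,0,1]]]}}

```text
clock: 29.05
eef_pos: [499.3, -86.3, 263.0]
eef_rot: [-3.141, 0.001, -2.959]
wrist_force: [-4.7, 1.2, 13.1]
finger_gap: 0.7
finger_force: 6.7
```

Emit:
{"op": "step_arm", "data": {"increments": [[[0,0,0,0,0,-0.3,1],[0,0,0,0,0,-1,1],[0,0,0,0,0,-1,1],[0,0,0,0,0,-1,1],[0,0,0,0,0,0,1]]]}}

```text
clock: 29.55
eef_pos: [499.4, -86.3, 399.7]
eef_rot: [-3.138, 0.008, -2.959]
wrist_force: [0.5, 0.7, -0.9]
finger_gap: 0.3
finger_force: 0.0
```

Emit:
{"op": "step_arm", "data": {"increments": [[[0,0,0,0,0.9,0,1],[0,0,0,0,0.9,0,1],[0,0,0,0,0.9,0,1],[0,0,0,0,0.9,0,1],[0,0,0,0,0,0,1]]]}}

```text
clock: 30.05
eef_pos: [472.3, 58.1, 393.8]
eef_rot: [3.141, -0.0, -2.956]
wrist_force: [0.7, -0.3, -0.2]
finger_gap: 0.5
finger_force: 0.0
```

```bash
python3 - <<'E'
from h import *
c=snap('wrist');c2=snap('side');s=c2['frame'][140:240,210:340,::-1]
A=cv2.resize(c['frame'][...,::-1],(400,300));cv2.imwrite('pics/f.png',np.hstack([A,cv2.resize(s,(390,300),interpolation=cv2.INTER_CUBIC)]))
a=HY
for n,c in [('wrist',c),('side',c2),('top',snap('top'))]:
    Q=cloud(c).reshape(-1,3);Q=Q[np.isfinite(Q[:,0])];D=Q[:,:2]-HP
    L=np.c_[D@[np.cos(a),np.sin(a)],D@[-np.sin(a),np.cos(a)],Q[:,2]]
    k=(abs(L[:,0])<33)&(abs(L[:,1]-57)<4)&(L[:,2]>45)&(L[:,2]<110);print(n,'rod top',np.median(L[k,2]) if k.any() else None)
    print([(x,np.median(L[k,2]).round(1)) for x in (-75,-55,0,55,75) for k in [(abs(L[:,0]-x)<5)&(abs(L[:,1])<20)&(L[:,2]<90)] if k.sum()>3])
E
```

```text
wrist rod top 63.377355407791185
[(-75, np.float64(51.1)), (-55, np.float64(50.9)), (0, np.float64(50.6)), (55, np.float64(50.2)), (75, np.float64(50.1))]
side rod top 60.75174822398469
[(-75, np.float64(51.9)), (-55, np.float64(51.3)), (0, np.float64(51.2)), (55, np.float64(51.4)), (75, np.float64(50.5))]
top rod top 63.00888742902998
[(-75, np.float64(50.5)), (-55, np.float64(50.4)), (0, np.float64(49.8)), (55, np.float64(49.4)), (75, np.float64(48.9))]
```

View pics/f.png

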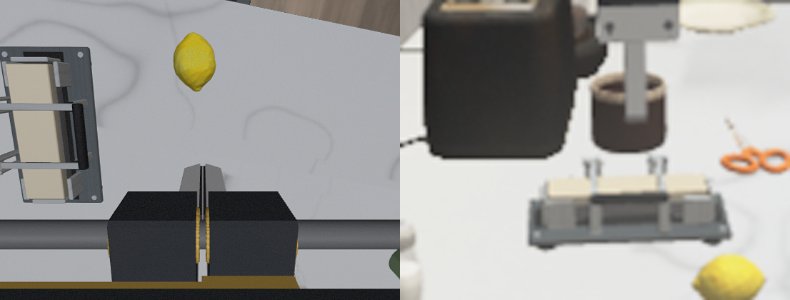

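The clamp is closed over the seated stone: rod at about (80,135), top at 63–64 mm. The stone's heights are unchanged and the arm touches nothing.

```bash
python3 -c "
from cell import workorder
print(workorder.sign_off())"
```

```text
the job is handed in; nothing more can be done
None
```

The job is handed in: the stone is seated at both ends (each held still at about 19–21 N) and the clamp is fully closed over it. While swinging the clamp over, the fingertips briefly pushed about 57 N on its rod when it jammed; I backed off and closed it gently, and the stone did not move.

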